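Zero the gauge and bring the blank to its measuring notch

TASK

Zero the bench thickness gauge: turn the round knob on top of its dial until the pointer stands on the broad zero mark. Then take the carriage with the brass blank by its upright handle and slide it along the rail toward the gauge's probe until its ball detent clicks into the notch, and finish there, still gripping the handle with the ball in the notch and the dial still at zero. Leave the other things on the bench where they are.

Things in the scene. Friction and masses are not known exactly. Their poses are not given: they have to be found in the camera images.
- slide: Fixed aluminium slide bed lying on the bench, 120 mm (its x) by 290 mm (its y) by 18 mm, with end blocks up to 36 mm high; origin at the centre of its underside. Its y axis is the direction of the rods; the carriage travels along it. Its x axis points away from the robot, toward the gauge column.
- carriage: Grey carriage, 110 mm in slide x by 56 mm along the rail, deck from 28 to 46 mm above the bench, axes as the slide's; origin at the centre of its underside, 28 mm above the bench. It slides along the rail, slide y -0.08 to +0.08 m, starting between -0.08 and -0.04, against about 1.5 N of friction plus 3 N per m/s. A brass blank (28 mm disc) is clamped on its far half.
- handle_top (a point): Centre of the top face, 88 mm above the bench, of the upright black handle fixed on the carriage: a block 28 mm in slide x, 14 mm along the rail (pinch it across this width) and 42 mm tall, standing on the deck, clear on all sides, 38 mm on the robot's side of the rail's centre line.
- plunger (a joint): Travel in m of the sprung detent ball (10 mm) under the carriage, which presses on the strip with about 7 N: about 0.0005 riding on the strip, 0.0036 centred in the notch, 0.7 mm less per mm off centre. Felt at the handle: entering, it pulls the carriage onward with 2 to 4 N; past the centre it pushes back with about 6 or 7 N. Let go within 4 mm of centre, the carriage centres itself.
- deck_mark (a point): Centre of the carriage's deck, 46 mm above the bench, directly over the ball, level with the handle along the rail. Below it, between the rods, runs a steel strip 14 mm wide with one V notch, 12 mm wide and 4 mm deep, seen from above when the carriage is not over it. The notch lies at a slide y of -0.01 to +0.05 m; past it the rail runs on plainly to its end.
- probe_tip (a point): Lower tip of the gauge's probe, 61 mm above the bench, 36 mm beyond the rail's centre line. The notch lies within 8 mm, along the rail, of the spot where the deck mark has the same slide y as this tip and the knob. The probe's arm, 78 to 90 mm above the bench, ends 33 mm beyond the centre line.
- pointer (a joint): Angle of the dial's knob and pointer in rad, which turn together: 0 when the pointer stands on the broad zero mark (on the robot's side of the dial), positive clockwise seen from above. It starts between 0.5 and 1.3, so it has to be turned anticlockwise. It stays where it is left, friction about 0.04 N m; stops at -1.5 and 1.5. The dial's ticks are 0.175 rad apart.
- knob_top (a point): Centre of the top of the dial's round black knob, 141 mm above the bench; the knob is 32 mm in diameter and 34 mm tall, its axis vertical. It rises from a level white dial face (82 mm across, 106 mm above the bench) on a grey square head 86 mm wide, 130 mm beyond the rail's centre line in slide x.
- pointer_tip (a point): Tip of the pointer, a thin bar just above the dial face, 34.5 mm from the knob's axis.
- jar: Bystander: small glass jar, 40 mm diameter, 50 mm tall, standing behind the bed. Origin under its centre.
- brass_ring: Bystander: brass ring, 34 mm diameter, 12 mm tall, behind the bed. Origin under its centre.
- stock: Bystander: upright piece of brass bar, 28 mm diameter, 30 mm tall, behind the bed. Origin under its centre.
- screwdriver: Bystander: screwdriver 150 mm long, lying to the right.
- pliers: Bystander: pliers about 130 mm long, lying to the left.
- cup: Bystander: white bowl 70 mm across and 50 mm tall, to the left.
Mind the look-alikes: they are no part of the job. What is shaped like the part that bears probe_tip but green is not meant.

How it is judged (in metres and radians):
On the way, in this order (a step that is already met when the one before it is completed fails the run):
1. the dial's pointer stands on its zero mark, half a division at most off (value of joint pointer between -0.085 and 0.085 rad), for 0.3 s.
2. the carriage stands with its ball in the notch, gripped by the handle (value of joint plunger above 0.002 m and contact force between the fingers and carriage above 1 N and distance between the grasp point and handle_top below 0.045 m), for 0.3 s.
At the end, for the whole second after the job is handed in: The detent ball is in the notch (carriage within about 2 mm of the notch's centre, plunger beyond 0.002) and the carriage is still; the fingers hold the handle (over 1 N); the pointer is within 0.085 rad of zero (all of step 1 and all of step 2 and linear speed of carriage below 0.004 m/s); the arm keeps its last pose, push and grip.
It fails at once if a bystander is pushed more than 30 mm from its place (distance of any of jar, brass_ring, stock, screwdriver, pliers, cup from where it was at the start of the episode above 0.03 m).
It also fails if it takes over 58 s, if anything falls off the work surface, if the arm or the gripper's body presses on something with over 40 N, if the wrist force passes 120 N, or if a joint passes its speed limit or range.

ROBOT

A 7-joint arm with a two-finger parallel gripper is mounted at the origin on the work surface. World frame = base frame: x ahead of the robot, y to its left, z up, the work surface at z = 0. Lengths are in mm, angles in rad, forces in N, time in s.
With the tool pointing down it reaches from about 400 to 875 mm from the base axis. Payload 4.4 kg.
Tool frame: the origin (TCP) lies at the very end of the fingers, on their centre line; the grasp point (between the pads) lies 19 mm behind it (grip_depth is the distance from the TCP to the grasp point, in mm); z points along the fingers, y is the direction in which the jaws open and shut (so a half turn about z gives the same grasp; the last joint's range is limited). The gripper opens to 85 mm and grips with 20 to 120 N. Pads are 22 mm wide; open, the fingers measure 114 mm over their backs; the gripper's body (76 mm by 85 mm) begins 54 mm behind the grasp point. The pads swing forward as they close: fully open they stand 13 mm farther back than shut.
Start: joints at [-1.396, 0.628, 0.038, 1.517, -0.027, 0.996, -0.02], TCP at [154.986, 631.266, 231.313] pointing down, gripper open.
Joint ranges: [-3.06, 3.06], [-0.37, 2.12], [-1.25, 1.32], [0.18, 2.47], [-1.1, 4.24], [0.23, 1.98], [-2.94, 2.94]. Speed limits (rad/s): [2.57, 2.57, 3.14, 3.14, 3.14, 3.14, 3.14].

INTERFACE

Orientations are given as [roll, pitch, yaw] about the fixed x, y, z axes, in that order (R = Rz(yaw) Ry(pitch) Rx(roll)).
In Python, from cell import read_state, get_image, finish_job, recognise, outline_of, grip_depth gives the robot as it stands. The module is installed in compiled form; this text tells all that it offers.
- The arm moves only by the tool send_rows, never from a script. Its argument "rows" is a list of rows, each a list of 5 numbers: the gripper command: -1 is shut, 1 is fully open, values between are in proportion, then the shift along the tool's x, y, z in m, then the turn about the tool's z in rad. In form: [[claw, tx, ty, tz, roll], ...]. A call has 1 to 12 rows; each row shifts and turns the pose as measured when the row begins, along the tool's axes as they then stand; what a row does not reach is not made up. A row lasts 1/12 s, in which the tool goes at most 41.7 mm and 7.16 degrees, less where a joint would pass 70% of its speed; a pose out of reach is approached as far as the arm can. A call with a gripper value outside its range is refused whole. The fingers move at their own pace and stop on an object; the grip force is fixed at half the most. Time passes only in rows, so rows that do not move let the fingers close. It gives the time, the measured TCP pose, the force and the opening at its end, in the units of the state.
- read_state(): the state, without advancing time (a new reading comes with each control period).
- get_image(name): name is "scene" or "top" or "wrist"; returns a dict with "image" (480x640x3 uint8, blue, green, red), "z_map" (480x640 float32, mm along the optical axis (not along the pixel's ray), 0 where there is no reading), "K" (3x3 intrinsics, pixels), "dist" ([k1, k2, p1, p2, k3] as OpenCV has them; the pictures are not rectified), "R" (3x3) and "t" (3): a world point X has camera coordinates R X + t; the wrist camera has in their place "tool_from_camera" (4x4, takes a point from camera to tool coordinates, whose origin is the TCP and whose axes are the flange's). Camera axes: x right, y down, z forward; pixel columns grow to the right and rows downward; lengths in mm; the calibration is good to about 2 mm. A picture is of the moment at which its call begins: read the wrist's pose just before it.
- finish_job(): hands the job in, once; it reports no verdict.
Trained networks look in a picture, given as the dict that the camera call returned (one of the last four; its "shot" number tells which), for a name from the list of things; names that differ only in an ending like _2 or _b are one class to them, and where a whole thing is asked for, a point or a joint stands for the part that bears it (a point fixed in the world has none). Each returns a list of dicts, best first, with "score" (0 to 1); they miss things now and then, are a little off and sometimes report something else, mostly with a low value. They report only what shows in the picture. A call takes as long as a camera call. They do not tell look-alikes from the thing itself.
- recognise(picture, query): "box" ([left, top, right, bottom] in pixels, round what is visible of it).
- outline_of(picture, query): "mask" (480x640 bool, what is visible of it) and "box" ([left, top, right, bottom] in pixels, round what is visible of it).
The state is a dict: "clock": time; "qpos": joint angles; "qd": joint speeds; "tau": joint torques, N m; "eef_pos": TCP position; "tool_rot": TCP orientation; "force": force on the tool from outside, world axes, zero at the start; "torque": the same for the moment, N m; "width": finger opening in mm.
Only numpy, scipy, OpenCV 4.12 (cv2) and the standard library are available. Lean on these libraries where they do the work, as an engineer would, in place of code of your own. Each camera call takes 0.05 s, during which the arm holds its last target.

## Working session

There is one attempt and no reset: what is moved stays moved. The work goes in short steps, Python scripts to look and compute and a tool call to move; the robot and the scene stay as the last step left them, time stands still between calls to the robot, and variables do not carry over. Pictures are saved under pics/ and viewed, and the job is handed in when it is done.

Besides the shell and the picture viewer there is one more tool, called after ">>>" as name(argument=value, ...) on one line, values as JSON. send_rows: Moves the arm, as the interface text tells. Its arguments: {"type":"object","properties":{"rows":{"type":"array"}},"required":["rows"]}

```bash
mkdir -p pics; cat > h.py <<'E'
import numpy as np, cv2
from cell import *
def save(p,n,crop=None,s=1):
    im=p["image"]
    if crop: im=im[crop[1]:crop[3],crop[0]:crop[2]]
    if s!=1: im=cv2.resize(im,None,fx=s,fy=s,interpolation=cv2.INTER_CUBIC)
    cv2.imwrite("pics/"+n,im)
def ray(p,uv):
    q=cv2.undistortPoints(np.array([[uv]],float),np.array(p["K"],float),np.array(p["dist"],float))[0,0]
    return np.array([q[0],q[1],1.])
def atz(p,uv,z):
    R=np.array(p["R"]);t=np.array(p["t"]);c=-R.T@t;d=R.T@ray(p,uv)
    return c+d*(z-c[2])/d[2]
def dep(p,uv):
    R=np.array(p["R"]);t=np.array(p["t"]);u,v=int(round(uv[0])),int(round(uv[1]))
    w=p["z_map"][v-1:v+2,u-1:u+2];w=w[w>0]
    return R.T@(ray(p,uv)*np.median(w)-t)
def proj(p,X):
    R=np.array(p["R"]);t=np.array(p["t"],float)
    return cv2.projectPoints(np.array([X],float),cv2.Rodrigues(R)[0],t,np.array(p["K"],float),np.array(p["dist"],float))[0][0,0]
E
python3 - <<'E'
from h import *
s=read_state();print(s["eef_pos"],s["tool_rot"],s["width"],s["clock"],grip_depth)
for n in("scene","top"):
    p=get_image(n);save(p,n+"0.png")
    for q in["knob_top","handle_top","probe_tip","deck_mark","pointer_tip","carriage","slide"]:
        for r in recognise(p,q)[:3]:print(n,q,r["score"],np.round(r["box"]))
E
```

```text
[154.80140207 630.65246769 230.36979698] [-3.13966726e+00  1.13016155e-05  2.90084468e+00] 85.60836406783255 0.0 18.700000000000003
scene knob_top 0.94 [411. 235. 433. 256.]
scene knob_top 0.79 [265. 244. 288. 268.]
scene knob_top 0.72 [409. 176. 427. 199.]
scene handle_top 0.63 [248. 214. 285. 262.]
scene probe_tip 0.95 [244. 239. 300. 331.]
scene probe_tip 0.86 [240. 150. 282. 216.]
scene probe_tip 0.77 [389. 178. 436. 245.]
scene deck_mark 0.94 [252. 214. 290. 264.]
scene pointer_tip 0.86 [264. 243. 284. 266.]
scene pointer_tip 0.75 [410. 177. 426. 199.]
scene pointer_tip 0.72 [413. 232. 432. 260.]
scene carriage 0.74 [249. 213. 286. 265.]
scene slide 0.93 [214. 216. 357. 288.]
scene slide 0.38 [267. 242. 283. 267.]
top knob_top 0.76 [322. 166. 328. 186.]
top knob_top 0.68 [389. 310. 406. 339.]
top knob_top 0.56 [217. 310. 236. 327.]
top handle_top 0.7 [336. 210. 362. 258.]
top probe_tip 0.98 [370. 298. 415. 366.]
top probe_tip 0.67 [298. 164. 346. 224.]
top probe_tip 0.56 [194. 208. 235. 270.]
top deck_mark 0.59 [337. 213. 369. 259.]
top deck_mark 0.29 [317. 172. 332. 182.]
top pointer_tip 0.74 [218. 311. 232. 329.]
top pointer_tip 0.64 [316. 169. 333. 185.]
top pointer_tip 0.6 [391. 316. 406. 336.]
top carriage 0.75 [336. 214. 363. 256.]
top carriage 0.72 [264. 180. 271. 193.]
top carriage 0.43 [115. 250. 170. 266.]
top slide 0.57 [270. 207. 392. 270.]
```

View pics/scene0.png

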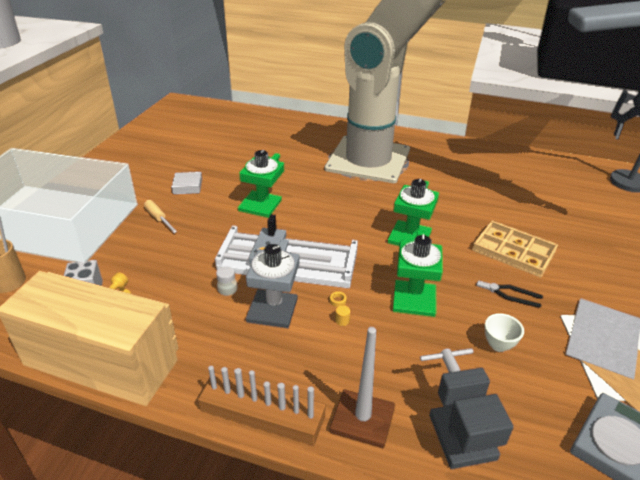

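View pics/top0.png

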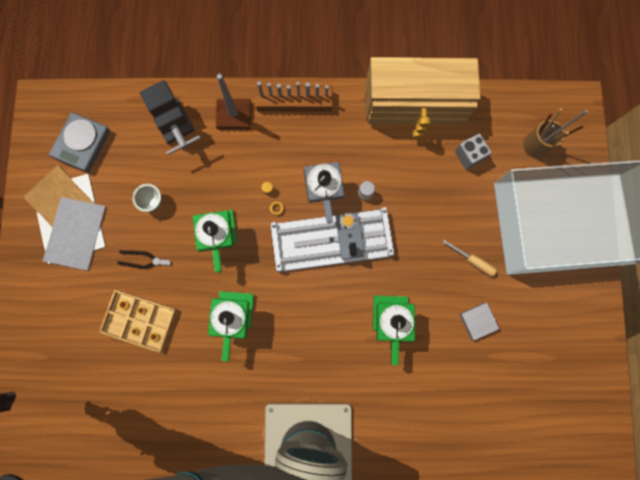

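```bash
python3 - <<'E'
from h import *
p=get_image("top");save(p,"top_c.png",(250,140,410,290),5)
for n,uv,z in[("knob",(324,178),141),("handle",(352,249),88),("c1",(274,226),20),("c2",(388,212),20),("c3",(392,258),20),("c4",(279,268),20)]:
    print(n,atz(p,uv,z).round(1),dep(p,uv).round(1))
q=get_image("scene");save(q,"sc_c.png",(210,205,365,335),5)
for n,uv,z in[("knob",(272,249),141),("handle",(272,218),88)]: print(n,atz(q,uv,z).round(1),dep(q,uv).round(1))
E
```

```text
knob [623.5 -37.1 141. ] [623.9 -37.1 139.8]
handle [ 466.1 -103.8   88. ] [ 466.3 -103.8   86.9]
c1 [534.5  86.   20. ] [531.3  84.7  36.1]
c2 [ 570.8 -200.8   20. ] [ 5.754e+02 -2.038e+02 -2.000e-01]
c3 [ 453.9 -208.1   20. ] [ 456.6 -211.2   -0. ]
c4 [428.7  72.2  20. ] [426.9  71.1  35.6]
knob [631.3 -36.5 141. ] [631.9 -36.2 141.5]
handle [ 471.5 -103.7   88. ] [ 470.9 -103.9   87.5]
```

View pics/top_c.png

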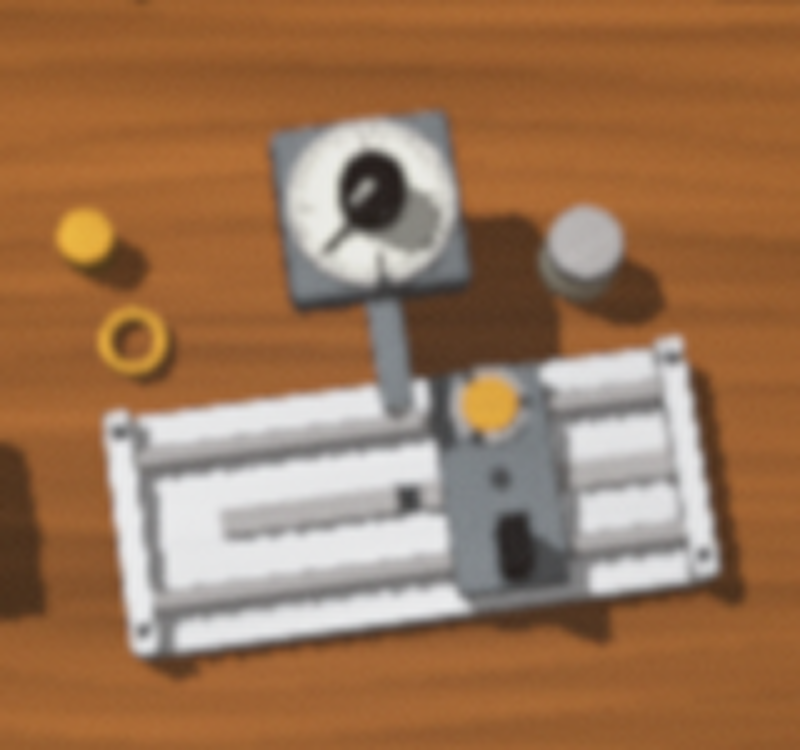

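View pics/sc_c.png

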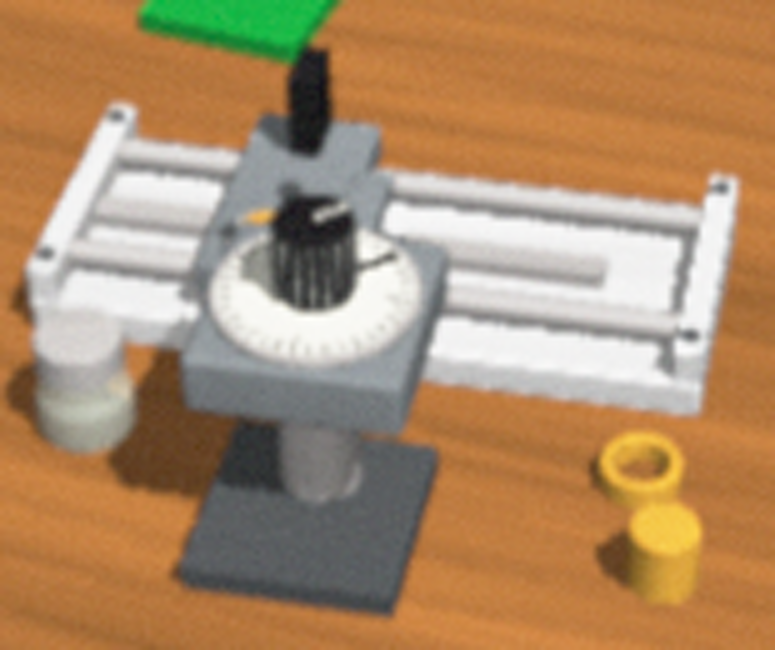

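```bash
python3 - <<'E'
from h import *
for n in("top","scene"):
    p=get_image(n)
    R=np.array(p["R"]);t=np.array(p["t"])
    v,u=np.mgrid[0:480,0:640];uv=np.stack([u,v],-1).reshape(-1,1,2).astype(float)
    q=cv2.undistortPoints(uv,np.array(p["K"],float),np.array(p["dist"],float)).reshape(480,640,2)
    P=np.dstack([q,np.ones((480,640))])*p["z_map"][...,None]
    W=(P-t)@R
    ok=p["z_map"]>0
    def reg(zl,zh,x,y,r):
        m=ok&(W[...,2]>zl)&(W[...,2]<zh)&(np.hypot(W[...,0]-x,W[...,1]-y)<r)
        w=W[m];return len(w),w.mean(0).round(1),((w.min(0)+w.max(0))/2).round(1)
    print(n,"knob",reg(134,147,627,-37,30));print("dial",reg(100,112,627,-37,45));print("handle",reg(82,94,468,-104,25))
    if n=="top":
        s=lambda a,b:(250+a/5,140+b/5)
        c=[atz(p,s(*k),36) for k in[(120,430),(672,355),(145,630),(704,555)]]
        for k in c:print(k.round(1))
        for nm,k,z in[("notch",(408,498),14),("deck",(500,478),46),("probearm",(397,412),90)]:print(nm,atz(p,s(*k),z).round(1),dep(p,s(*k)).round(1))
p=get_image("wrist");print(p["tool_from_camera"])
E
```

```text
top knob (156, array([629.7, -36.7, 139.6]), array([630. , -36.1, 140.1]))
dial (781, array([626. , -36.4, 105.2]), array([627.9, -37.8, 106. ]))
handle (70, array([ 470.3, -105.5,   86.5]), array([ 470.2, -105.3,   86.7]))
[531.3  84.7  36. ]
[ 569.8 -189.6   36. ]
[431.8  71.2  36. ]
[ 469.1 -203.1   36. ]
notch [501.1 -58.4  14. ] [499.6 -58.1  22.9]
deck [ 505.6 -102.4   46. ] [ 505.6 -102.4   46.3]
probearm [529.5 -50.7  90. ] [531.8 -51.1  78.9]
scene knob (189, array([633.8, -35.5, 140.3]), array([630.9, -36.4, 139.3]))
dial (800, array([638.9, -31.5, 106.3]), array([629.2, -36.4, 106. ]))
handle (62, array([ 473.7, -104.9,   87.6]), array([ 471.6, -106.1,   87.1]))
[[ 4.39500632e-04 -9.54931432e-01 -2.96826155e-01  7.50726708e+01]
 [ 9.99999401e-01  1.22033685e-04  1.08806641e-03  7.65241395e-02]
 [-1.00280602e-03 -2.96826455e-01  9.54930914e-01 -1.43181617e+02]
 [ 0.00000000e+00  0.00000000e+00  0.00000000e+00  1.00000000e+00]]
```

>>> send_rows(rows=[[1,-0.0257,-0.0223,0,0],[1,-0.0257,-0.0223,0,0],[1,-0.0257,-0.0223,0,0],[1,-0.0257,-0.0223,0,0],[1,-0.0257,-0.0223,0,0],[1,-0.0257,-0.0223,0,0],[1,-0.0257,-0.0223,0,0],[1,-0.0257,-0.0223,0,0],[1,-0.0257,-0.0223,0,0],[1,-0.0257,-0.0223,0,0]])

```text
clock: 1.88
eef_pos: [352.5, 352.3, 229.0]
tool_rot: [3.133, -0.005, 2.919]
force: [0.5, 0.7, -0.2]
width: 85.5
```

>>> send_rows(rows=[[1,-0.0275,-0.0245,0,0],[1,-0.0275,-0.0245,0,0],[1,-0.0275,-0.0245,0,0],[1,-0.0275,-0.0245,0,0],[1,-0.0275,-0.0245,0,0],[1,-0.0275,-0.0245,0,0],[1,-0.0275,-0.0245,0,0],[1,-0.0275,-0.0245,0,0],[1,-0.0275,-0.0245,0,0],[1,-0.0275,-0.0245,0,0],[1,-0.0275,-0.0245,0,0],[1,-0.0275,-0.0245,0,0]])

```text
clock: 2.88
eef_pos: [621.1, -25.6, 228.0]
tool_rot: [3.127, 0.001, 2.921]
force: [0.4, 0.3, 0.4]
width: 85.1
```

>>> send_rows(rows=[[1,-0.0137,-0.0125,0,0],[1,-0.0137,-0.0125,0,0],[1,0,0,0,0]])

```text
clock: 3.13
eef_pos: [647.1, -70.0, 227.4]
tool_rot: [3.133, 0.007, 2.909]
force: [0.2, -1.3, 0.4]
width: 85.3
```

```bash
cat >> h.py <<'E'
def tool(s):
    from scipy.spatial.transform import Rotation as Ro
    T=np.eye(4);T[:3,:3]=Ro.from_euler("xyz",s["tool_rot"]).as_matrix();T[:3,3]=s["eef_pos"];return T
def wrist():
    s=read_state();p=get_image("wrist")
    T=tool(s)@np.array(p["tool_from_camera"]);p["R"]=T[:3,:3].T;p["t"]=-p["R"]@T[:3,3]
    return s,p
E
python3 - <<'E'
from h import *
s,p=wrist();save(p,"w1.png");print(s["eef_pos"],s["tool_rot"],s["qpos"].round(2) if hasattr(s["qpos"],"round") else s["qpos"],s["force"])
print(proj(p,[630,-36.5,141]),proj(p,[630,-36.5,107]))
for q in["knob_top","pointer_tip"]:
    for r in recognise(p,q)[:3]:print(q,r["score"],np.round(r["box"]))
E
```

```text
[647.08018099 -69.96379473 227.39911025] [3.13313458 0.00655615 2.90850868] [ 0.02  0.63  0.08  1.53 -0.06  0.98  1.46] [ 0.24825537 -1.33153551  0.36794454]
[361.7335873  204.69955417] [356.39175257 195.00575863]
knob_top 0.65 [335. 154. 384. 228.]
pointer_tip 0.83 [339. 161. 386. 227.]
```

View pics/w1.png

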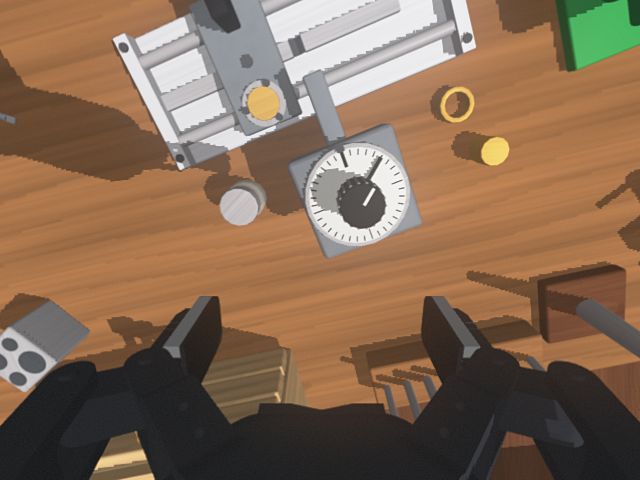

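```bash
cat >> h.py <<'E'
def meas(name,crop=None):
    s,p=wrist();save(p,name,crop,1 if crop is None else 4);return s,p
def ang(p,tip,zero,c=None,knobtop=None):
    k=atz(p,knobtop,141)[:2]
    a=atz(p,tip,108)[:2]-k;b=atz(p,zero,106)[:2]-k
    return k,np.hypot(*a),np.hypot(*b),-(np.arctan2(a[1],a[0])-np.arctan2(b[1],b[0]))
E
python3 - <<'E'
from h import *
s,p=meas("w2.png",(280,115,440,265))
print(s["eef_pos"],s["tool_rot"],ang(p,(380.5,157.5),(345,161),knobtop=(361.7,203.5)))
T=tool(s);print(T[:3,:3].T@(np.array([630,-36.5,112])-T[:3,3]))
E
```

```text
[644.87464506 -63.17664847 227.33406628] [3.12889638e+00 2.63059448e-03 2.91458458e+00] (array([626.55780778, -29.23874196]), np.float64(32.710522837403644), np.float64(26.67658602336792), np.float64(-5.380221204753312))
[ 20.8002854   21.17908951 115.55794987]
```

View pics/w2.png

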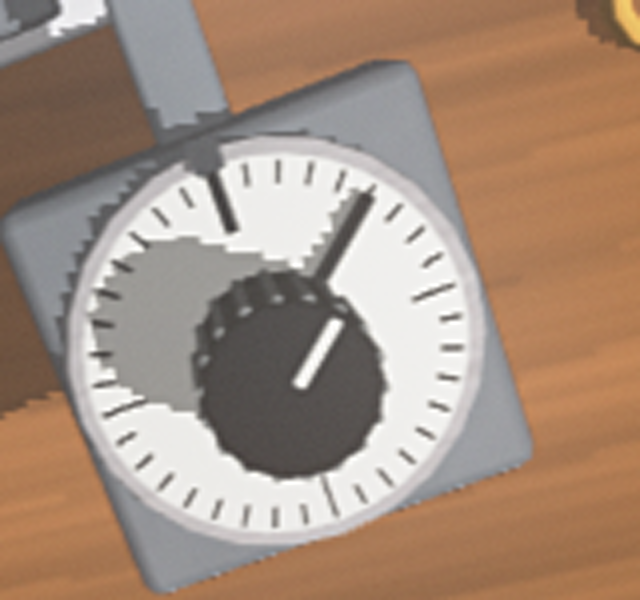

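```bash
python3 - <<'E'
from h import *
s,p=meas("w3.png",(280,115,440,265))
f=lambda a,b:(280+a/4,115+b/4)
print(s["eef_pos"],s["tool_rot"],ang(p,f(369,193),f(222,195),knobtop=f(291,380)))
T=tool(s);print(T[:3,:3].T@(np.array([630,-36.5,114])-T[:3,3]))
print([np.round(proj(p,X)-[280,115],1)*4 for X in([630,-36.5,141],[630,-36.5,106])])
E
```

```text
[644.79102811 -62.19214068 227.4847625 ] [3.12850454e+00 2.66209605e-03 2.91609777e+00] (array([629.53711767, -35.06237365]), np.float64(32.9749959067315), np.float64(29.42617637198809), np.float64(-5.376618944181063))
[ 20.46308128  20.24818764 113.70543139]
[array([283.2, 384.4]), array([266. , 342.4])]
```

>>> send_rows(rows=[[1,0.01,0.01,0.02,0],[1,0.01,0.0105,0.02,0],[1,0,0,0.02,0.1],[1,0,0,0.01,0.1],[1,0,0,0,0.1],[1,0,0,0,0.1],[1,0,0,0,0.05],[1,0,0,0,0],[1,0,0,0,0]])

```text
clock: 4.13
eef_pos: [626.3, -18.6, 157.7]
tool_rot: [3.122, -0.008, 2.467]
force: [0.2, 0.6, 0.3]
width: 85.3
```

```bash
python3 - <<'E'
from h import *
s,p=meas("w4.png")
T=tool(s);print(s["eef_pos"],s["tool_rot"],T[:3,:3].T@(np.array([629.8,-36,113])-T[:3,3]))
E
```

```text
[626.27979571 -18.56837762 157.7346911 ] [ 3.1218506  -0.00769539  2.46686626] [-13.98194349 -12.29172992  44.39441988]
```

View pics/w4.png

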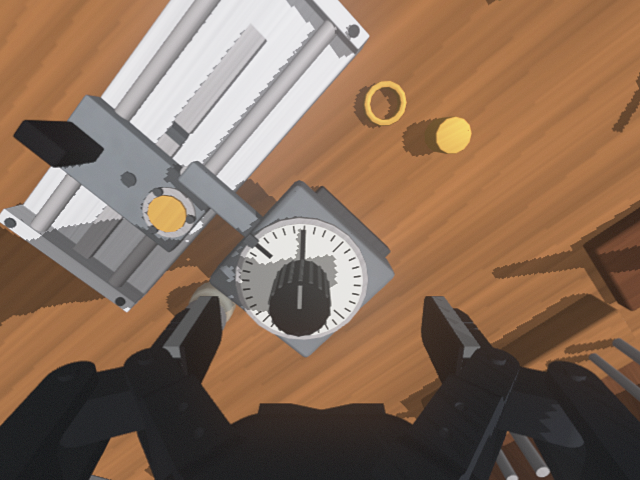

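>>> send_rows(rows=[[1,-0.007,-0.006,0.004,0],[1,-0.006,-0.005,0.0,0],[1,0,0,0,0],[1,0,0,0,0]])

```text
clock: 4.52
eef_pos: [630.1, -36.0, 153.8]
tool_rot: [3.12, -0.007, 2.472]
force: [-0.0, 0.3, -0.0]
width: 85.3
```

```bash
python3 - <<'E'
from h import *
s,p=meas("w5.png",(220,200,380,350))
T=tool(s);print(s["eef_pos"],s["tool_rot"],T[:3,:3].T@(np.array([629.8,-36,113])-T[:3,3]))
E
```

```text
[630.14750474 -35.97363039 153.76684499] [ 3.12025621 -0.00713716  2.47175233] [-3.49192247e-02 -1.10614008e+00  4.07533108e+01]
```

View pics/w5.png

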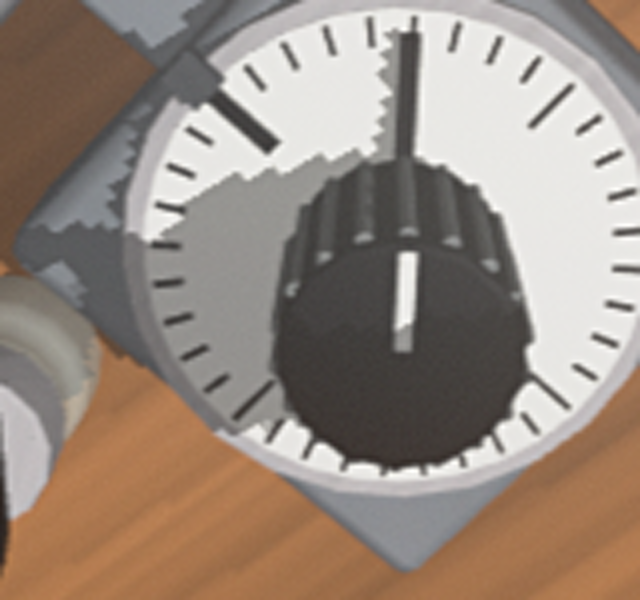

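>>> send_rows(rows=[[1,0,-0.001,0.015,0],[1,0,0,0.015,0],[1,0,0,0.01,0],[1,0,0,0.0,0],[-1,0,0,0,0],[-1,0,0,0,0],[-1,0,0,0,0],[-1,0,0,0,0],[-1,0,0,0,0],[-1,0,0,0,0],[-1,0,0,0,0]])

```text
clock: 5.48
eef_pos: [632.2, -37.5, 115.5]
tool_rot: [3.117, -0.002, 2.471]
force: [0.9, 0.7, -1.1]
width: 30.0
```

```bash
python3 - <<'E'
from h import *
s,p=meas("w6.png")
print(s["eef_pos"],s["tool_rot"],s["width"],s["force"],s["torque"])
E
```

```text
[632.24915745 -37.47966852 115.51291586] [ 3.11696677e+00 -2.37602651e-03  2.47084214e+00] 30.035102136173883 [ 0.86214734  0.66571034 -1.06955822] [-0.18716236 -0.0084602   0.00940237]
```

View pics/w6.png

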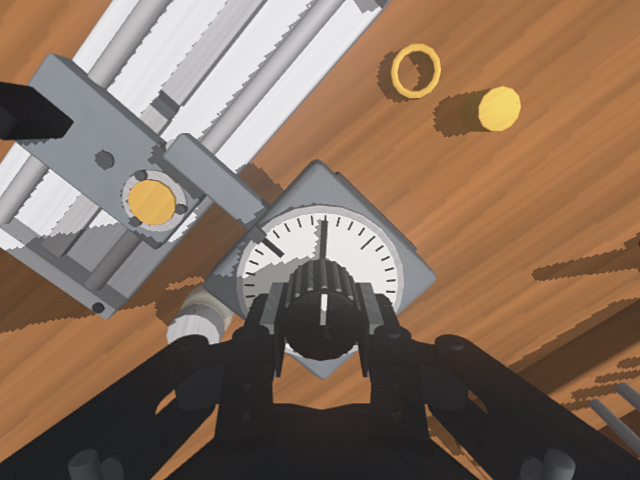

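>>> send_rows(rows=[[-1,0,0,0,-0.1],[-1,0,0,0,-0.1],[-1,0,0,0,-0.1],[-1,0,0,0,-0.1],[-1,0,0,0,-0.1],[-1,0,0,0,-0.1],[-1,0,0,0,-0.08],[-1,0,0,0,0],[-1,0,0,0,0]])

```text
clock: 6.28
eef_pos: [632.6, -36.3, 115.5]
tool_rot: [3.121, 0.015, -3.102]
force: [1.6, 1.0, -1.3]
width: 29.6
```

```bash
python3 - <<'E'
from h import *
s,p=meas("w7.png",(220,190,420,340))
print(s["eef_pos"],s["tool_rot"],s["width"],s["force"],s["torque"])
E
```

```text
[632.56966871 -36.34726615 115.50041014] [ 3.12056489  0.01452306 -3.10228904] 29.614367290570502 [ 1.58947108  1.01992675 -1.25989566] [-0.01904143  0.03626924  0.03014447]
```

View pics/w7.png

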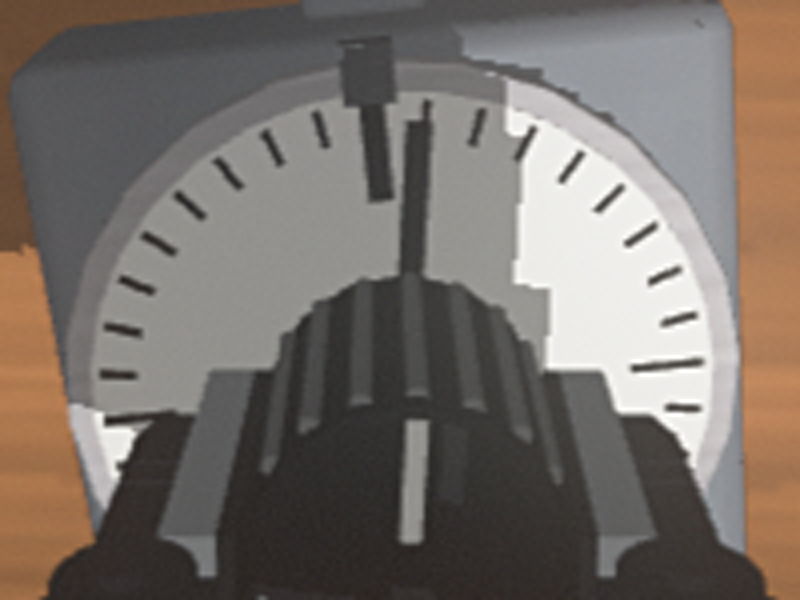

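>>> send_rows(rows=[[-1,0,0,0,-0.08],[-1,0,0,0,-0.07],[-1,0,0,0,0],[-1,0,0,0,0]])

```text
clock: 6.67
eef_pos: [632.5, -36.1, 115.5]
tool_rot: [3.123, 0.017, -2.955]
force: [0.6, 0.9, -2.2]
width: 30.0
```

```bash
python3 - <<'E'
from h import *
s,p=meas("w8.png",(220,190,420,340))
print(s["eef_pos"],s["tool_rot"],s["width"],s["force"],s["torque"])
E
```

```text
[632.50629711 -36.06086633 115.52166595] [ 3.12346555  0.01695214 -2.95512582] 29.989940824319405 [ 0.55677518  0.94856136 -2.15425037] [0.01604194 0.11009395 0.07931506]
```

View pics/w8.png

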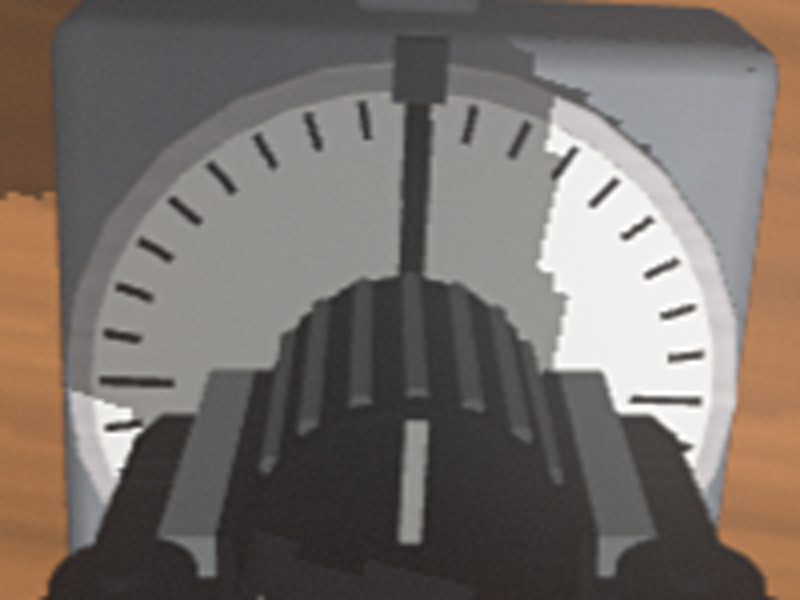

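>>> send_rows(rows=[[-1,0,0,0,0],[1,0,0,0,0],[1,0,0,0,0],[1,0,0,0,0],[1,0,0,0,0],[1,0,0,0,0],[1,0,0,0,0],[1,0,0,-0.02,0],[1,0,0,-0.025,0],[1,0,0,-0.03,0],[1,0,0,-0.02,0],[1,0,0,0,0]])

```text
clock: 7.72
eef_pos: [630.0, -38.7, 213.3]
tool_rot: [3.124, 0.013, -2.962]
force: [1.9, 1.5, -0.5]
width: 85.3
```

```bash
python3 - <<'E'
from h import *
s,p=meas("w9.png")
T=tool(s);print(s["eef_pos"],s["tool_rot"],s["width"],T[:3,:3].T@(np.array([471,-105,200])-T[:3,3]),proj(p,[471,-105,88]))
print(proj(p,[630,-36,141]))
E
```

```text
[630.04729518 -38.68014126 213.29345221] [ 3.12389092  0.0127139  -2.96214537] 85.33501335143683 [168.48594522 -37.05887927  10.49796981] [261.40646328 -25.15139721]
[323.25995639 245.38999085]
```

View pics/w9.png

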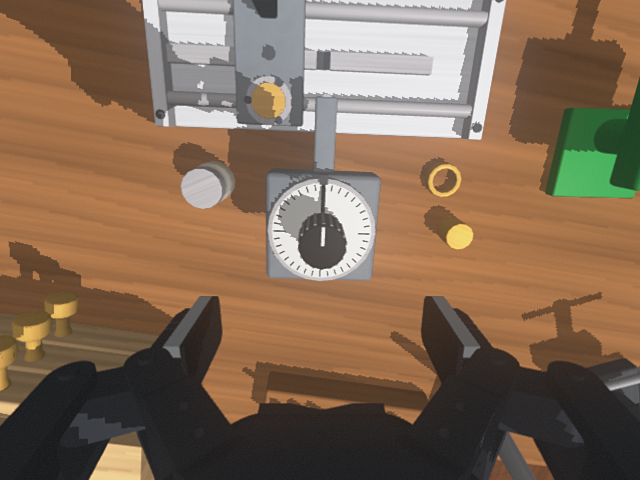

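>>> send_rows(rows=[[1,0.028,-0.006,0,0.02],[1,0.028,-0.006,0,0.02],[1,0.028,-0.006,0,0],[1,0.028,-0.006,0,0],[1,0.025,-0.006,0.005,0],[1,0.018,-0.005,0.005,0],[1,0,0,0,0],[1,0,0,0,0],[1,0,0,0,0]])

```text
clock: 8.52
eef_pos: [469.9, -96.0, 190.8]
tool_rot: [3.118, -0.0, -3.003]
force: [1.1, 0.0, -0.5]
width: 85.6
```

```bash
python3 - <<'E'
from h import *
s,p=meas("w10.png")
T=tool(s);print(s["eef_pos"],s["tool_rot"],s["width"],T[:3,:3].T@(np.array([471,-105,60])-T[:3,3]),proj(p,[471,-105,88]))
for q in["handle_top","deck_mark","carriage"]:
    for r in recognise(p,q)[:3]:print(q,r["score"],np.round(r["box"]))
E
```

```text
[469.86607829 -95.95509383 190.75873933] [ 3.11812512e+00 -2.47487424e-04 -3.00322027e+00] 85.57858381150973 [ 9.21304617e-02 -1.21806513e+01  1.30508878e+02] [305.64626561 232.6339178 ]
handle_top 0.68 [274. 195. 338. 316.]
handle_top 0.57 [191. 187. 521. 315.]
carriage 0.62 [274. 198. 341. 317.]
```

View pics/w10.png

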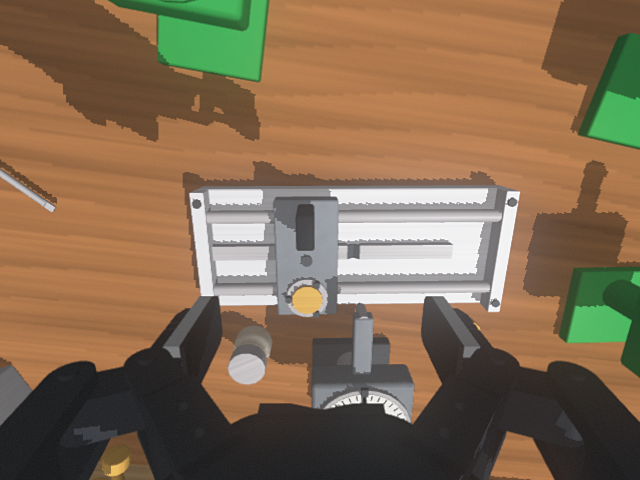

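```bash
python3 - <<'E'
from h import *
s,p=meas("w11.png",(260,180,400,320))
for uv in[(305,212),(305,225),(305,235),(305,245)]:print(dep(p,uv).round(1))
T=tool(s);print(s["eef_pos"])
for z in (88,):
  c=np.array([471,-105.])
  for a,b in((14,7),(14,-7),(-14,7),(-14,-7)):
    print((proj(p,[c[0]+.9906*a-.1366*b,c[1]+.1366*a+.9906*b,z])-[260,180])*4)
for uv in[(353,249)]:print("notch",dep(p,uv),atz(p,uv,22))
print("deck",dep(p,(306.5,261)))
E
```

```text
[ 457.7 -107.    85.3]
[ 466.7 -105.8   88.6]
[ 474.5 -104.8   88.5]
[ 482.3 -103.8   88.5]
[471.2173194  -95.52652212 191.25750295]
[219.2028825  272.06392475]
[145.23355785 272.44760451]
[218.83536763 128.21222047]
[142.41376469 128.41409576]
notch [503.11735664 -56.01362894  22.66884904] [503.34494968 -55.89876808  22.        ]
deck [510.96509368 -99.68380483  48.46880826]
```

View pics/w11.png

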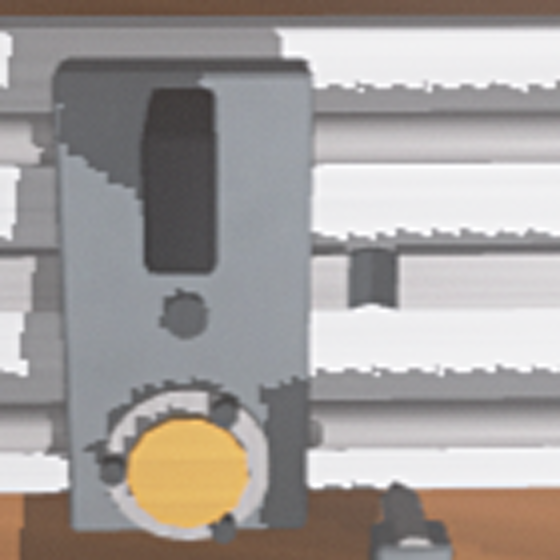

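>>> send_rows(rows=[[1,0,-0.005,0.015,0],[1,0,-0.005,0.02,0],[1,0,0,0.02,0],[1,0,0,0.02,0],[1,0,0,0.015,0],[1,0,0,0,0],[1,0,0,0,0]])

```text
clock: 9.35
eef_pos: [480.1, -101.9, 99.2]
tool_rot: [3.121, 0.012, -2.997]
force: [-0.5, -0.2, -0.4]
width: 85.5
```

```bash
python3 - <<'E'
from h import *
s=read_state()
T=tool(s);print(s["eef_pos"],s["tool_rot"],s["width"],T[:3,:3].T@(np.array([471,-105,59])-T[:3,3]))
E
```

```text
[ 480.1388996  -101.93114275   99.19682879] [ 3.12060444  0.01179824 -2.99705181] 85.4526469300753 [ 9.95921352 -2.56131738 40.0371844 ]
```

>>> send_rows(rows=[[1,0.007,-0.002,0.0,0.008],[1,0.004,0,0.0,0],[1,0,0,0.015,0],[1,0,0,0.015,0],[1,0,0,0.005,0],[1,0,0,0,0],[1,0,0,0,0]])

```text
clock: 9.93
eef_pos: [472.1, -106.3, 69.1]
tool_rot: [3.124, 0.021, -3.007]
force: [0.4, 0.2, -0.3]
width: 85.3
```

```bash
python3 - <<'E'
from h import *
s=read_state()
T=tool(s);print(s["eef_pos"],s["tool_rot"],s["width"],T[:3,:3].T@(np.array([471,-105,59])-T[:3,3]))
E
```

```text
[ 472.1489745  -106.25180166   69.13955854] [ 3.12424942  0.02148207 -3.00658131] 85.3329949852708 [ 1.18760232  1.21941195 10.13905481]
```

>>> send_rows(rows=[[1,0,0.001,0.008,0],[1,0,0,0,0],[-1,0,0,0,0],[-1,0,0,0,0],[-1,0,0,0,0],[-1,0,0,0,0],[-1,0,0,0,0],[-1,0,0,0,0],[-1,0,0,0,0],[-1,0,0,0,0],[-1,0,0,0,0],[-1,0,0,0,0]])

```text
clock: 10.93
eef_pos: [473.9, -105.6, 63.5]
tool_rot: [3.126, 0.026, -3.005]
force: [0.6, 0.1, 1.0]
width: 13.2
```

```bash
python3 - <<'E'
from h import *
s,p=meas("w12.png")
T=tool(s);print(s["eef_pos"],s["tool_rot"],s["width"],s["force"],s["torque"])
E
```

```text
[ 473.92335688 -105.60742968   63.48374505] [ 3.12647548  0.02631134 -3.00544268] 13.192578054421773 [0.55610847 0.06707189 1.01402127] [-0.44737704  0.03784116 -0.00765066]
```

View pics/w12.png

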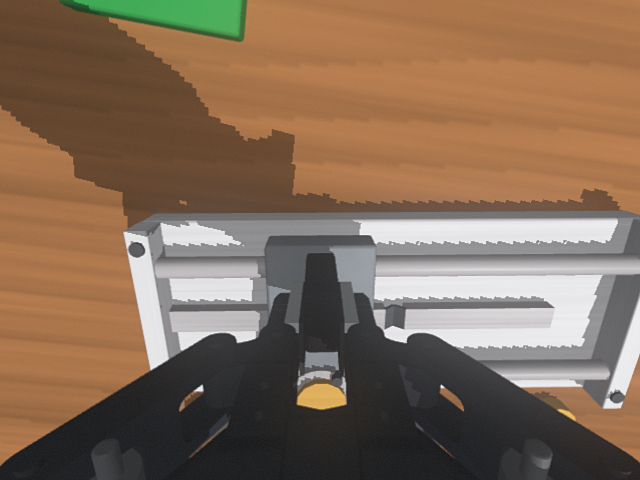

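>>> send_rows(rows=[[-1,0,0.006,0,0],[-1,0,0.006,0,0],[-1,0,0.006,0,0],[-1,0,0.006,0,0],[-1,0,0.004,0,0],[-1,0,0.002,0,0],[-1,0,0,0,0],[-1,0,0,0,0]])

```text
clock: 11.65
eef_pos: [471.1, -84.8, 63.5]
tool_rot: [3.139, 0.028, -3.01]
force: [-0.1, -3.0, 0.7]
width: 12.6
```

```bash
cat >>h.py <<'E'
def st():
    s=read_state();P=np.array(s["eef_pos"]);F=np.array(s["force"]);y=np.array([-.1366,.9906,0]);x=np.array([.9906,.1366,0])
    print("along",round(y@P+168.35,1),"cross",round(x@P,1),"z",P[2].round(1),"Fy",round(y@F,2),"Fx",round(x@F,2),"Fz",F[2].round(2),s["tool_rot"],s["width"])
E
python3 - <<'E'
from h import *
st();s,p=meas("w13.png",(220,200,420,350))
E
```

```text
along 20.0 cross 455.1 z 63.5 Fy -2.93 Fx -0.46 Fz 0.75 [ 3.13880513  0.02842961 -3.01037067] 12.640218537841035
```

View pics/w13.png

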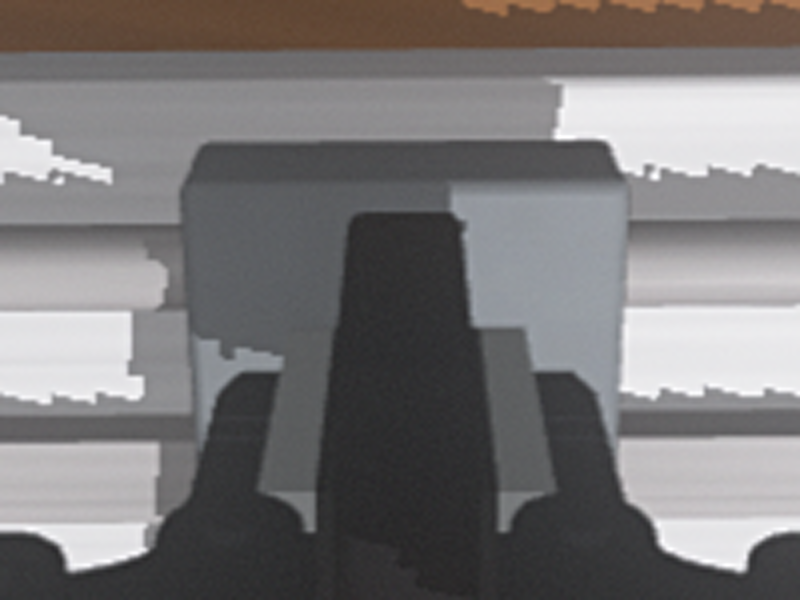

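>>> send_rows(rows=[[-1,0,0.005,0,0],[-1,0,0.005,0,0],[-1,0,0.005,0,0],[-1,0,0.003,0,0],[-1,0,0.0015,0,0]])

```text
clock: 12.12
eef_pos: [469.0, -69.7, 63.5]
tool_rot: [-3.14, 0.029, -3.014]
force: [0.5, -4.1, -1.1]
width: 12.8
```

```bash
python3 -c "
from h import *
st()"
```

```text
along 35.2 cross 455.0 z 63.5 Fy -4.1 Fx -0.04 Fz -1.13 [-3.1396662   0.02930492 -3.01398398] 12.758993453818805
```

>>> send_rows(rows=[[-1,0,0.0025,0,0],[-1,0,0.0015,0,0]])

```text
clock: 12.28
eef_pos: [468.4, -65.6, 63.5]
tool_rot: [-3.14, 0.029, -3.014]
force: [0.0, -1.6, -0.1]
width: 13.1
```

>>> send_rows(rows=[[-1,0,0.0015,0,0],[-1,0,0.0015,0,0]])

```text
clock: 12.45
eef_pos: [467.8, -61.4, 63.5]
tool_rot: [-3.141, 0.029, -3.013]
force: [-0.1, -7.4, -1.8]
width: 12.7
```

```bash
python3 -c "
from h import *
st()"
```

```text
along 43.7 cross 455.0 z 63.5 Fy -7.33 Fx -1.11 Fz -1.76 [-3.14083795  0.02891843 -3.0126516 ] 12.738460077305918
```

>>> send_rows(rows=[[-1,0,0,0,0]])

```text
clock: 12.53
eef_pos: [467.8, -61.4, 63.5]
tool_rot: [-3.141, 0.029, -3.013]
force: [0.5, -5.1, -1.7]
width: 13.2
```

>>> send_rows(rows=[[-1,0,0,0,0]])

```text
clock: 12.62
eef_pos: [467.8, -61.4, 63.5]
tool_rot: [-3.141, 0.029, -3.013]
force: [0.4, -3.4, 0.2]
width: 12.8
```

```bash
python3 - <<'E'
from h import *
st();s,p=meas("w14.png")
E
```

```text
along 43.6 cross 455.0 z 63.5 Fy -3.37 Fx -0.11 Fz 0.25 [-3.1405809   0.02890067 -3.01268844] 12.840937813416236
```

View pics/w14.png

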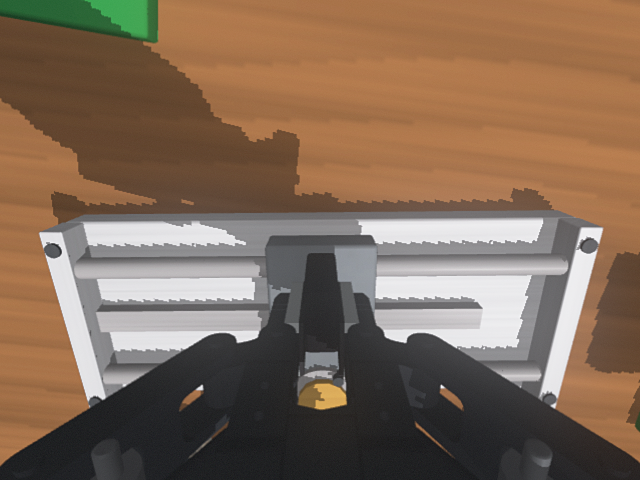

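>>> send_rows(rows=[[-1,0,0,0,0]])

```text
clock: 12.75
eef_pos: [467.8, -61.4, 63.5]
tool_rot: [-3.141, 0.029, -3.013]
force: [-0.0, -3.0, -0.2]
width: 13.0
```

>>> send_rows(rows=[[-1,0,0,0,0]])

```text
clock: 12.83
eef_pos: [467.8, -61.4, 63.5]
tool_rot: [-3.141, 0.029, -3.013]
force: [-0.3, -3.0, -0.7]
width: 13.2
```

>>> send_rows(rows=[[-1,0,0.001,0,0]])

```text
clock: 12.92
eef_pos: [467.8, -61.2, 63.5]
tool_rot: [-3.14, 0.029, -3.014]
force: [0.6, -7.4, -0.9]
width: 12.7
```

>>> send_rows(rows=[[-1,0,0,0,0]])

```text
clock: 13.0
eef_pos: [467.8, -61.4, 63.5]
tool_rot: [-3.14, 0.029, -3.014]
force: [0.1, -1.0, 0.3]
width: 12.7
```

>>> send_rows(rows=[[-1,0,0,0,0]])

```text
clock: 13.08
eef_pos: [467.8, -61.4, 63.5]
tool_rot: [-3.14, 0.029, -3.014]
force: [0.5, -3.3, 0.3]
width: 13.2
```

>>> send_rows(rows=[[-1,0,-0.001,0,0]])

```text
clock: 13.17
eef_pos: [467.8, -61.5, 63.5]
tool_rot: [-3.141, 0.029, -3.013]
force: [0.6, 1.5, 0.9]
width: 12.9
```

>>> send_rows(rows=[[-1,0,0,0,0]])

```text
clock: 13.25
eef_pos: [467.8, -61.4, 63.5]
tool_rot: [-3.141, 0.029, -3.013]
force: [0.9, -4.5, -0.2]
width: 12.8
```

>>> send_rows(rows=[[-1,0,0.0003,0,0],[-1,0,0,0,0],[-1,0,0,0,0]])

```text
clock: 13.5
eef_pos: [467.8, -61.4, 63.5]
tool_rot: [-3.141, 0.029, -3.013]
force: [-0.5, -1.8, -0.3]
width: 13.0
```

```bash
python3 - <<'E'
from h import *
st()
p=get_image("top");save(p,"top2.png",(250,140,410,290),5)
print(outline_of.__name__)
v,u=np.mgrid[0:480,0:640]
for n,q in(("handle",(345,248)),):
  print(proj(p,[505.6-.1366*43,-102.4+.9906*43,46]))
q=get_image("scene");save(q,"sc2.png",(210,205,365,335),5)
E
```

```text
along 43.6 cross 455.0 z 63.5 Fy -1.69 Fx -0.75 Fz -0.33 [-3.14056643  0.02904365 -3.01315739] 12.99871323400845
call
[332.61915576 237.95968381]
```

View pics/top2.png

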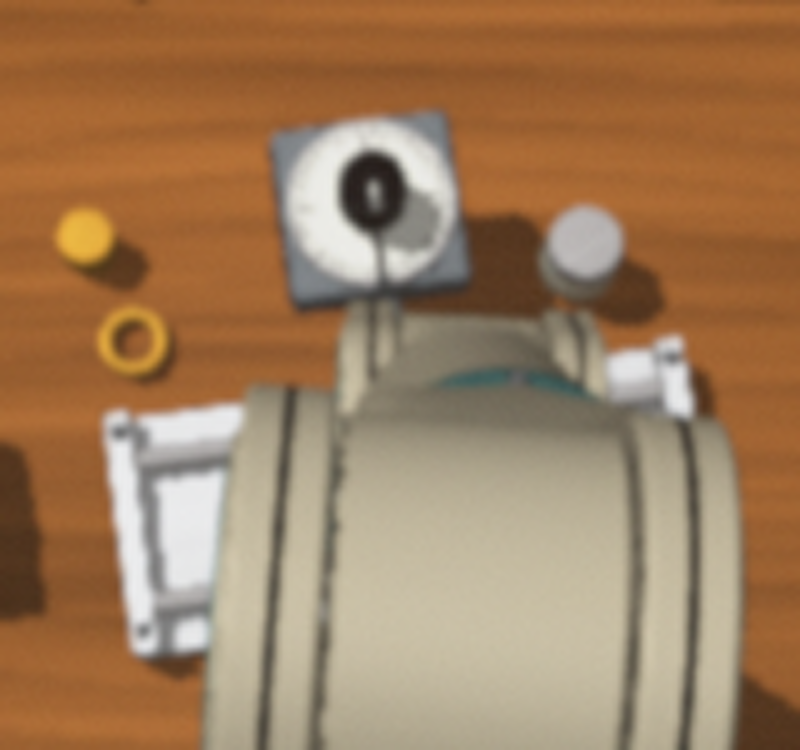

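View pics/sc2.png

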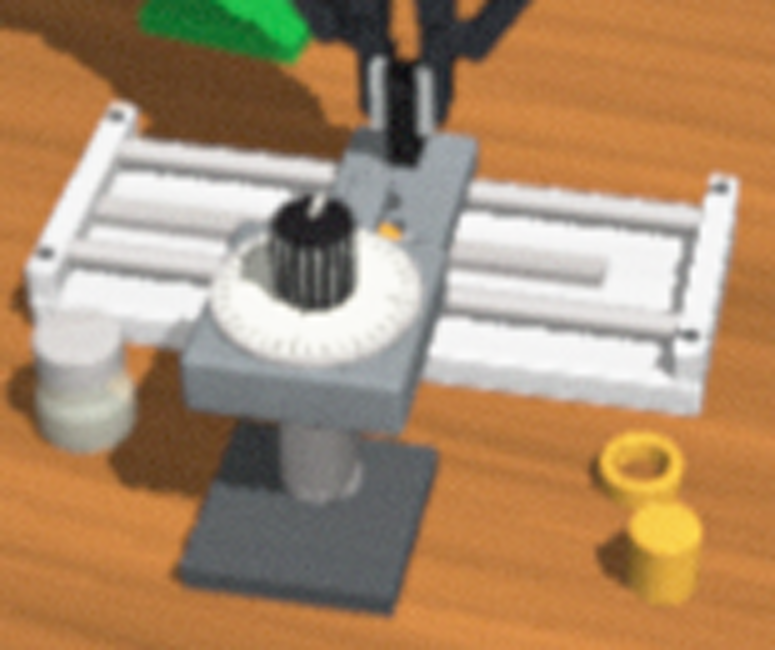

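```bash
python3 - <<'E'
import cv2,numpy as np
a=cv2.imread("pics/w10.png");b=cv2.imread("pics/w14.png")
def c(im,x,y,w,h,s):return cv2.resize(im[y:y+h,x:x+w],None,fx=s,fy=s,interpolation=cv2.INTER_CUBIC)
t=np.hstack([c(a,180,185,50,40,5),c(a,330,232,50,40,5),c(a,495,185,50,40,5)])
m=np.hstack([c(b,30,230,50,40,5),c(b,565,225,50,40,5),c(b,565,225,50,40,5)])
n=np.hstack([c(b,255,230,75,40,5),c(b,315,230,75,40,5)])
cv2.imwrite("pics/cmp.png",np.vstack([t,m,n]))
E
```

```text
(no output)
```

View pics/cmp.png

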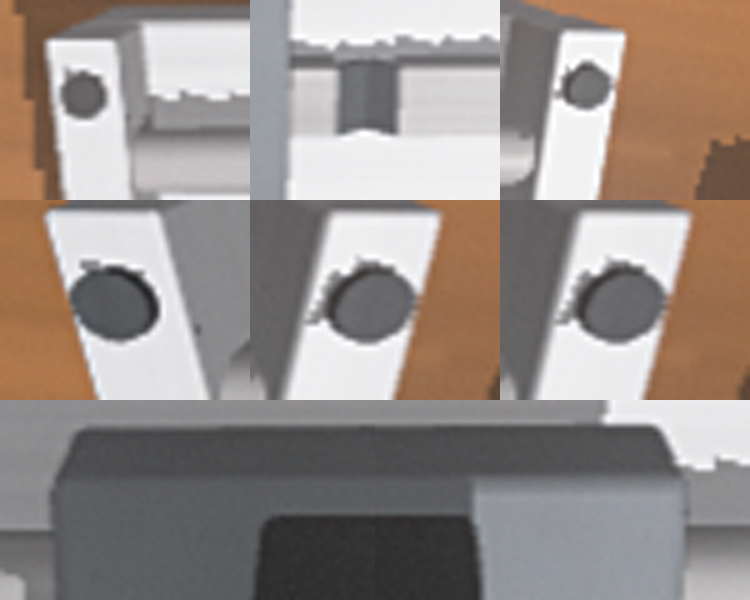

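```bash
python3 - <<'E'
from h import *
p=get_image("wrist")
def setp(e,r):
    T=tool(dict(eef_pos=e,tool_rot=r))@np.array(p["tool_from_camera"]);p["R"]=T[:3,:3].T;p["t"]=-p["R"]@T[:3,3]
y=np.array([-.1366,.9906,0]);x=np.array([.9906,.1366,0])
def f(n,uv,z):
    P=atz(p,uv,z);print(n,P.round(1),"along",round(y@P+168.35,2),"x",round(x@P,1));return y@P+168.35
setp([469.866,-95.955,190.759],[3.118125,-.000247,-3.00322])
l=f("L",(196.6,204),36);r=f("R",(512.4,202.2),36);n=f("notch",(353.4,251),22.5);print("notch rel",n-(l+r)/2)
h=f("handle",(260+180/4,180+200/4),88);print("handle rel",h-(l+r)/2); print("deck",f("deck",(306.3,260.5),46)-(l+r)/2)
setp([467.8,-61.4,63.5],[-3.1406,.0289,-3.01268])
l=f("L",(53,250.8),36);r=f("R",(589.2,245.8),36);a=f("cl",(267,246),46);b=f("cr",(376.4,246),46);print("carr rel",(a+b)/2-(l+r)/2, b-a)
E
```

```text
L [ 473.4 -201.5   36. ] along -95.96 x 441.4
R [434.6  75.   36. ] along 183.31 x 440.8
notch [503.3 -55.8  22.5] along 44.3 x 491.0
notch rel 0.6223416157862403
handle [ 469.  -105.7   88. ] along -0.46 x 450.2
handle rel -44.138547539484975
deck [ 509.6 -100.3   46. ] along -0.65 x 491.1
deck -44.32722594730156
L [ 473.7 -202.4   36. ] along -96.86 x 441.6
R [434.8  75.2  36. ] along 183.44 x 440.9
cl [452.6 -90.3  46. ] along 17.08 x 436.0
cr [445.6 -37.   46. ] along 70.87 x 436.4
carr rel 0.6788308616913667 53.79175163193872
```

```bash
python3 - <<'E'
from h import *
st();print(finish_job());st()
E
```

```text
along 43.6 cross 455.0 z 63.5 Fy -3.96 Fx 0.09 Fz 0.52 [-3.14059515  0.029044   -3.01312324] 12.66031367808258
the job is handed in; nothing more can be done
None
the job is handed in; nothing more can be done
```

The gauge is zeroed and the carriage is in its notch, still gripped by the handle. I handed the job in at about 14 s of the 58 s allowed. `finish_job` gives no verdict, so success is judged only from my own checks.

**What I did:** I chose the grey gauge and ignored the three green look-alikes. I gripped its knob and turned it about 0.86 rad anticlockwise. Then I took the handle across its 14 mm width and slid the carriage about 44 mm toward the probe.

**Last checks:**
- **Pointer:** close wrist pictures taken while gripping showed it on the broad mark, and it still stood there after release. The last top view, though coarse, agrees.
- **Ball in notch:** from the wrist pictures, the notch lies 0.62 mm from the bed's centre along the rail and the carriage 0.68 mm. A 1 mm nudge each way moved it only 0.1–0.2 mm, and it came back to the same spot.
- **Grip:** the fingers read about 12.7 mm open on the handle, and the tool's position stayed constant.
- **Bystanders:** none within view of the last pictures had moved; the screwdriver, pliers and cup were outside those crops, but the arm never went near them.

**Disagreements:**
- My first estimate of the travel, from the top camera, was 42.3 mm against the 44 mm or so actually made. The later wrist measurement supports the longer figure.
- At rest the force sensor still read about 2–4 N against the sliding direction. That is too little for the ball to be on the far slope of the notch, and it fits a centred ball.

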